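Set the dosing pump's stroke knob and lock it

ROBOT

A 6-joint arm with a two-finger parallel gripper is mounted at the origin on a cart in front of the work surface, level with it; the furniture and walls round the work are solid. World frame = base frame: x ahead of the robot, y to its left, z up, the work surface at z = 0. Lengths are in mm, angles in rad, forces in N, time in s.
With the tool pointing down it reaches from about 275 to 1000 mm from the base axis. Payload 8.4 kg.
Tool frame: the origin (TCP) lies at the very end of the fingers, on their centre line; the grasp point (between the pads) lies 19 mm behind it; z points along the fingers, x is the direction in which the jaws open and shut, and the axes are right-handed (so a half turn about z gives the same grasp; the last joint's range is limited). The gripper opens to 85 mm and grips with 20 to 120 N. Pads are 22 mm wide; open, the fingers measure 114 mm over their backs; the gripper's body (76 mm by 85 mm) begins 54 mm behind the grasp point. The pads swing forward as they close: fully open they stand 13 mm farther back than shut.
Start: joints at [-1.284, 0.353, 1.633, -0, 1.155, -0.002], TCP at [178, -599.119, 231.281] pointing down, gripper open.
Joint ranges: [-2.63, 2.63], [-0.92, 2.1], [0.06, 2.66], [-1.3, 4.44], [0, 2.69], [-3.02, 3.02]. Speed limits (rad/s): [2.22, 2.22, 2.79, 3.14, 3.14, 3.14].

INTERFACE

Orientations are given as [roll, pitch, yaw] about the fixed x, y, z axes, in that order (R = Rz(yaw) Ry(pitch) Rx(roll)).
In Python, from rig import r gives the robot as it stands.
- The arm moves only by the tool arm_command, never from a script. Its argument "targets" is a list of rows, each a list of 6 numbers: the shift along the tool's x, y, z in m, then the turn, a rotation vector about the tool's x, y, z in rad. A call has 1 to 20 rows; each row shifts and turns the commanded pose from where the row before left it, along the tool's axes as they then stand; what a row does not reach is not made up. A row lasts 1/12 s, in which the tool goes at most 41.7 mm and 7.16 degrees, less where a joint would pass 70% of its speed; a pose out of reach is approached as far as the arm can. A call is refused whole if a number of a shift passes 0.0417 or a number of a turn 0.125, either way. A call with a gripper value outside its range is refused whole. "fingers" is the finger opening in m, from 0 to 0.0854, set as the call begins (left out, the last holds). The fingers move at their own pace and stop on an object; "squeeze" is the grip in N (left out, the last holds). Time passes only in rows, so rows that do not move let the fingers close. It gives the time, the measured TCP pose, the force and the opening at its end, in the units of the state.
- r.sense(): the state, without advancing time (a new reading comes with each control period).
- r.grab_frame(name): name is "scene" or "side" or "wrist"; returns a dict with "image" (480x640x3 uint8, blue, green, red), "fx", "fy", "cx", "cy" (pixels), "k1" (the pictures are not rectified: a ray, as slopes to the right and down, at radius r is drawn at 1 + k1 r^2 times it, then the intrinsics apply), "xyz" and "orientation" of the camera in the world. Camera axes: x right, y down, z forward; pixel columns grow to the right and rows downward; lengths in mm; the calibration is good to about 2 mm. A picture is of the moment at which its call begins. There is no depth.
- r.sign_off(): hands the job in, once; it reports no verdict.
The state is a dict: "clock": time; "qpos": joint angles; "qvel": joint speeds; "joint_efforts": joint torques, N m; "eef_pos": TCP position; "tcp_rot": TCP orientation; "contact_force": force on the tool from outside, world axes, zero at the start; "wrist_torque": the same for the moment, N m; "opening": opening from 0.0 (shut) to 1.0 (fully open).
Only numpy, scipy, OpenCV 4.12 (cv2) and the standard library are available. Lean on these libraries where they do the work, as an engineer would, in place of code of your own. Each camera call takes 0.05 s, during which the arm holds its last target.

TASK

Turn the blue stroke knob on the dosing pump clockwise until its pointer stands at the red mark, then turn the lock ring under it clockwise by its orange post until it is firmly tight. Feel for it: the ring runs freely, then bites at a different place every time, and must end clearly tight but not overstrained (about 12 N at the post); leave the knob at its mark and the other things where they stand.

Things in the scene. Friction and masses are not known exactly. Their poses are not given: they have to be found in the camera images.
- pump: grey dosing pump bolted to the bench, case 130 x 140 mm, 56 mm high, black dial plate of 43 mm radius on top at 80 to 84 mm height, with a white tick each 15 degrees; origin on the bench under the vertical axis that knob and lock ring share; its -x side (black panel, steel spout with the beaker under it) faces the robot
- knob_grip (a point): middle of the blue bar of the stroke knob, on the turning axis, 108 mm above the bench. The bar lies along this point's x axis, 46 mm long, 14 mm wide, from 90.5 to 120.5 mm height, on a white skirt of 29 mm radius (top at 90.5 mm). Pinch it across its 14 mm; turning takes about 0.06 N m and it stays where it is left
- pointer (a point): tip of the knob's small black pointer nose, 33 mm from the axis, at the end of the bar that points along knob_grip's -x
- red_mark (a point): the red index tab on the dial's rim, a fixed mark; this point lies 33 mm from the axis, where the pointer's tip must come to stand. The pointer starts 0.4 to 1.4 rad short of it and must be turned clockwise (seen from above)
- knob_body (a joint): angle of the stroke knob, rad, grows clockwise seen from above (range -1.9 to 1.9)
- ring_post (a point): middle of the free length of the upright orange grip post of the lock ring: 12 mm thick, free from 76 to 120 mm height, this point at 100 mm; it stands 80 mm from the axis at the end of a steel arm (65 to 76 mm high) of the knurled aluminium ring under the dial. Push it or pinch it and lead it round the axis
- ring_body (a joint): lock ring angle, rad, grows clockwise from above (tightening). Runs freely (1.5 N at the post), bites anywhere from 0.45 to 1.35 rad (unseen wear); there the force jumps to about 6 N, then rises 4.4 N per 0.1 rad (8 mm at the post). Tight from 8.5 N, overstrained above 20 N, while turning; held still in a pinch it reads 1 to 4 N less: aim at 11 or 12 N. Let go, it eases back a little and stays
- brake_shoe (a point): brass brake shoe at the pump's far side; the ring's cam drives it inward (pump -x) by 2.5 mm a rad after the bite, too little to see: loose it stands 53 mm from the axis; 0.15 mm in is tight, 0.80 mm is overstrained
- beaker: glass beaker, 55 mm wide, 69 mm high, under the pump's spout; origin under its base; leave alone
- amber_bottle: amber bottle, 48 mm wide, 108 mm high; origin under its base; leave alone
- tape_roll: roll of tan tape, 71 mm wide, 12 mm high; origin under its base; leave alone
- lab_timer: white timer, 66 x 66 x 20 mm; origin under its base; leave alone
- petri_dish: petri dish, 90 mm wide, 16 mm high; origin under its base; leave alone
- specimen_tube: capped specimen tube, 29 mm wide, 66 mm high, standing; origin under its base; leave alone

How it is judged (in metres and radians):
On the way, in this order (a step that is already met when the one before it is completed fails the run):
1. the pointer stands at the red mark (within 4 mm) while the lock ring is still loose (horizontal distance between pointer and red_mark below 0.004 m and x of brake_shoe in the frame of pump above 0.05292 m), for 0.2 s.
2. the lock ring is tight: shoe driven in by 0.15 to 0.80 mm (x of brake_shoe in the frame of pump between 0.0522 and 0.05285 m), for 0.2 s.
At the end, for the whole second after the job is handed in: The pointer's tip stands within 4 mm (half a division, 7 degrees) of the red mark, the lock ring is tight with its brake shoe driven in by 0.15 to 0.80 mm, and both are at rest (all of step 2 and horizontal distance between pointer and red_mark below 0.004 m and velocity of joint ring_body between -0.05 and 0.05 rad/s and velocity of joint knob_body between -0.05 and 0.05 rad/s); the robot touches nothing.
It fails at once if the lock ring is overstrained: shoe driven in by more than 0.80 mm (more than about 20 N at the post) (x of brake_shoe in the frame of pump below 0.0522 m).
It fails at once if a bystander is pushed by more than 20 mm (distance of any of beaker, amber_bottle, tape_roll, lab_timer, petri_dish, specimen_tube from where it was at the start of the episode above 0.02 m).
It also fails if it takes over 58 s, if anything falls off the work surface, if the arm or the gripper's body presses on something with over 40 N, if the wrist force passes 120 N, or if a joint passes its speed limit or range.

## Working session

There is one attempt and no reset: what is moved stays moved. The work goes in short steps, Python scripts to look and compute and a tool call to move; the robot and the scene stay as the last step left them, time stands still between calls to the robot, and variables do not carry over. Pictures are saved under pics/ and viewed, and the job is handed in when it is done.

Besides the shell and the picture viewer there is one more tool, called after "Request:" as name(argument=value, ...) on one line, values as JSON. arm_command: Moves the arm, as the interface text tells. Its arguments: {"type":"object","properties":{"targets":{"type":"array"},"fingers":{"type":"number"},"squeeze":{"type":"number"}},"required":["targets"]}

```bash
ls; mkdir -p pics
python3 - <<'E'
from rig import r
import cv2
s=r.sense()
for k in s: print(k,s[k])
for n in ["scene","side","wrist"]:
    f=r.grab_frame(n); cv2.imwrite(f"pics/{n}0.png",f["image"]); print(n,{k:f[k] for k in f if k!="image"})
E
```

```text
pics
clock 0.0
qpos [-1.28438785e+00  3.53637305e-01  1.63416540e+00  2.24907472e-06
  1.15521794e+00 -2.35806550e-03]
qvel [-7.08080627e-04 -1.20570216e-03  1.94723392e-04  8.79737955e-05
 -6.05103316e-04  1.25837371e-04]
joint_efforts [ 7.90316280e-04 -6.05234957e+01 -3.42065299e+01  7.03938582e-06
  9.42388811e-03  3.99236868e-06]
eef_pos [ 177.86574691 -598.63482687  230.55508592]
tcp_rot [-3.14158723e+00  1.42798766e-03 -1.28203069e+00]
contact_force [1.03580106 0.28975681 0.77492445]
wrist_torque [-0.03698264  0.03067736 -0.01605855]
opening 1.001826811462296
scene {'fx': 586.0137796644917, 'fy': 586.0137796644917, 'cx': 319.85444809906585, 'cy': 240.73182740399983, 'k1': -0.10812010961485638, 'xyz': array([ -16.80282308,  863.86740195, 1107.20699638]), 'orientation': array([-2.31947117, -0.00684087, -2.58448479])}
side {'fx': 438.46418257866367, 'fy': 438.46418257866367, 'cx': 318.7459284081831, 'cy': 235.09059946508154, 'k1': -0.015604070781969577, 'xyz': array([-538.52248929, -665.93195724,  867.20548433]), 'orientation': array([-2.12669672,  0.00214449, -1.09080943])}
wrist {'fx': 424.3252105758912, 'fy': 424.3252105758912, 'cx': 325.9629625947236, 'cy': 246.26919491661886, 'k1': -0.05159035955132889, 'xyz': array([ 255.65556009, -576.12037254,  372.89988498]), 'orientation': array([ 2.82488952e+00,  1.70266580e-03, -1.28196335e+00])}
```

View pics/scene0.png

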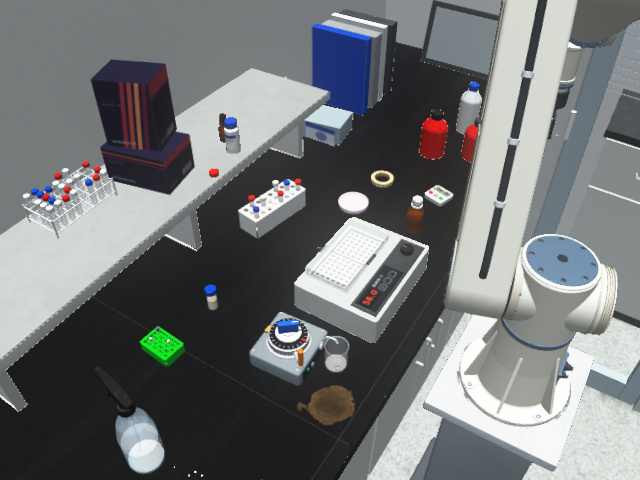

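View pics/side0.png

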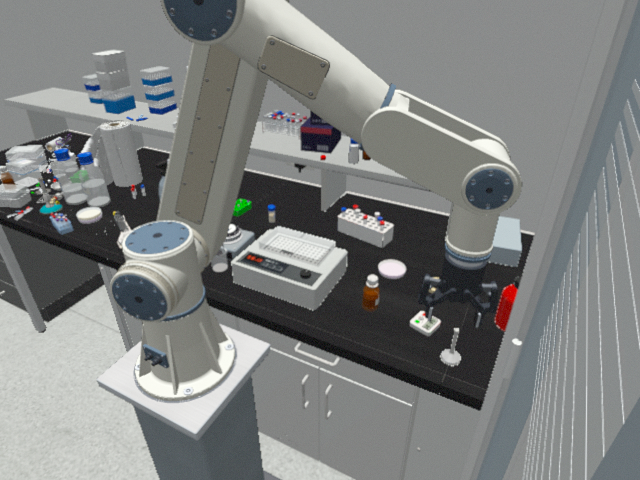

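View pics/wrist0.png

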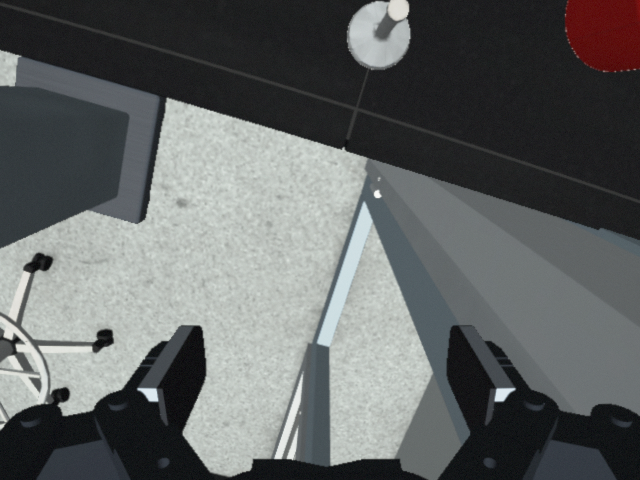

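The scene view shows the pump at about (290,345), with the knob at (288,327), the orange post at (300,357) and the beaker at (337,354). I'll zoom in and measure.

```bash
cat > h.py <<'E'
import numpy as np, cv2
from scipy.spatial.transform import Rotation as Ro
def cam(f):
    K=np.array([[f['fx'],0,f['cx']],[0,f['fy'],f['cy']],[0,0,1]]);D=np.array([f['k1'],0,0,0,0.])
    return K,D,Ro.from_euler('xyz',f['orientation']).as_matrix(),np.array(f['xyz'])
def ray(f,u,v):
    K,D,R,p=cam(f)
    q=cv2.undistortPoints(np.array([[[u,v]]],float),K,D)[0,0]
    return p,R@np.array([q[0],q[1],1])
def onz(f,u,v,z):
    p,d=ray(f,u,v); return p+d*(z-p[2])/d[2]
def proj(f,P):
    K,D,R,p=cam(f)
    c=(np.atleast_2d(P)-p)@R
    return cv2.projectPoints(c.reshape(-1,1,3),np.zeros(3),np.zeros(3),K,D)[0][:,0]
E
python3 - <<'E'
from h import *
import pickle
from rig import r
f=r.grab_frame("scene"); pickle.dump(f,open("scene0.pkl","wb"))
im=f["image"]
c=cv2.resize(im[300:400,230:360],None,fx=6,fy=6,interpolation=cv2.INTER_CUBIC);cv2.imwrite("pics/scene0z.png",c)
print("knob",onz(f,288,327,115),"post",onz(f,300,357,100),"beaker",onz(f,337,367,0), "tube",onz(f,212,305,0))
print(onz(f,325,95,330))
E
```

```text
knob [455.82034449 221.92703776 115.        ] post [396.99137174 264.96420146 100.        ] beaker [352.07532835 183.97770935   0.        ] tube [709.45149116 191.57347129   0.        ]
[ 713.34573262 -344.45113171  330.        ]
```

View pics/scene0z.png

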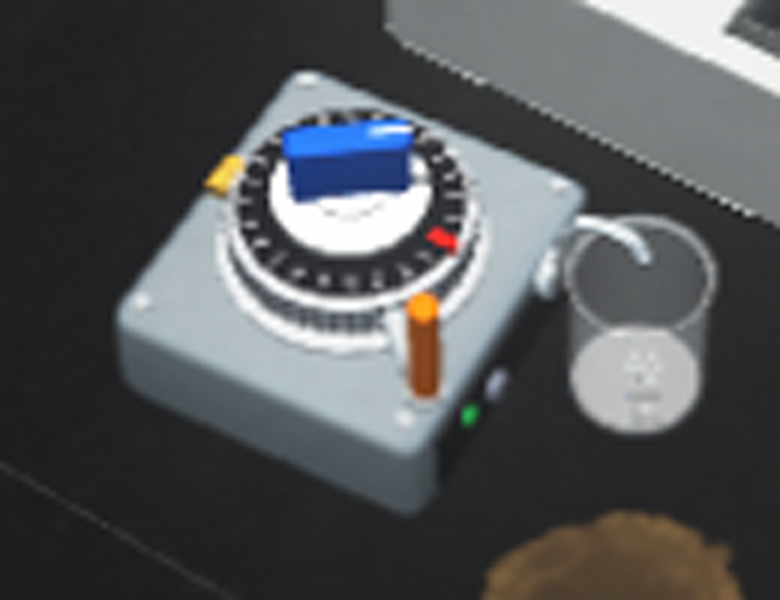

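Run:
```python
from h import *
import pickle
f=pickle.load(open("scene0.pkl","rb"))
P=lambda x,y,z: onz(f,230+x/6,300+y/6,z)
a=P(285,142,120.5);b=P(411,133,120.5);print(a,b,np.linalg.norm(a-b))
dial=[P(x,y,84) for x,y in [(237,205),(465,190),(350,105),(352,297)]]
print(dial); ax=P(348,195,90.5); print("axis~",ax)
print("red",P(442,240,84)); print("post top",P(423,306,120), "post bot",P(424,390,76))
for p in [(308,75),(130,300),(405,440),(583,190)]: print("case corner",P(*p,56))
print("shoe",P(225,172,75))
```

```text
[477.39915409 230.0199683  120.5       ] [441.52653283 202.38931862 120.5       ] 45.28021375366492
[array([493.63074921, 240.22765485,  84.        ]), array([426.93925178, 189.75100268,  84.        ]), array([485.24371478, 178.9109005 ,  84.        ]), array([434.86802891, 252.04570948,  84.        ])]
axis~ [458.89382394 218.76154161  90.5       ]
red [421.57178064 213.48993355  84.        ]
post top [396.19539475 263.67025309 120.        ] post bot [394.33847122 267.19312456  76.        ]
case corner [521.22026902 156.43139508  56.        ]
case corner [515.26283811 280.17965078  56.        ]
case corner [396.27302667 277.14078465  56.        ]
case corner [401.43230542 147.5580878   56.        ]
shoe [510.86882573 224.5077122   75.        ]
```

Bar angle is about 37.6° with length 45 mm (46 given). The pointer end is at 217° and the red mark at about 184°, so roughly 0.58 rad clockwise. The post measures 80 mm from the axis. I'm moving above the pump for a close look.

Request:
arm_command(targets=[[-0.025, -0.018, -0.001, 0, 0, 0], [-0.025, -0.018, -0.001, 0, 0, 0], [-0.025, -0.018, -0.001, 0, 0, 0], [-0.025, -0.018, -0.001, 0, 0, 0], [-0.025, -0.018, -0.001, 0, 0, 0], [-0.025, -0.018, -0.001, 0, 0, 0], [-0.025, -0.018, -0.001, 0, 0, 0], [-0.025, -0.018, -0.001, 0, 0, 0], [-0.025, -0.018, -0.001, 0, 0, 0], [-0.025, -0.018, -0.001, 0, 0, 0], [-0.025, -0.018, -0.001, 0, 0, 0], [-0.025, -0.018, -0.001, 0, 0, 0], [-0.025, -0.018, -0.001, 0, 0, 0], [-0.025, -0.018, -0.001, 0, 0, 0]])

```text
clock: 1.37
eef_pos: [320.0, -190.4, 245.4]
tcp_rot: [-3.141, -0.0, -1.282]
contact_force: [-0.1, 0.1, -0.1]
opening: 0.999
```

Request:
arm_command(targets=[[-0.025, -0.018, -0.001, 0, 0, 0], [-0.025, -0.018, -0.001, 0, 0, 0], [-0.025, -0.018, -0.001, 0, 0, 0], [-0.025, -0.018, -0.001, 0, 0, 0], [-0.025, -0.018, -0.001, 0, 0, 0], [-0.025, -0.018, -0.001, 0, 0, 0], [-0.025, -0.018, -0.001, 0, 0, 0], [-0.025, -0.018, -0.001, 0, 0, 0], [-0.025, -0.018, -0.001, 0, 0, 0], [-0.025, -0.018, -0.001, 0, 0, 0], [-0.025, -0.018, -0.001, 0, 0, 0], [-0.025, -0.018, -0.001, 0, 0, 0], [-0.025, -0.018, -0.001, 0, 0, 0], [-0.025, -0.018, -0.001, 0, 0, 0], [0, 0, 0, 0, 0, -0.092], [0, 0, 0, 0, 0, -0.092], [0, 0, 0, 0, 0, -0.092], [0, 0, 0, 0, 0, -0.092], [0, 0, 0, 0, 0, 0], [0, 0, 0, 0, 0, 0]])

```text
clock: 3.03
eef_pos: [461.7, 215.4, 259.2]
tcp_rot: [3.141, 0.0, -0.917]
contact_force: [-0.4, 0.2, -0.6]
opening: 0.995
```

Run:
```python
from h import *
import pickle
from rig import r
f=r.grab_frame("wrist"); pickle.dump(f,open("w1.pkl","wb"));cv2.imwrite("pics/w1.png",f["image"])
s=r.sense();print(s['clock'],s['qpos'],s['eef_pos'],s['tcp_rot'],s['contact_force'],f['xyz'],f['orientation'])
```

```text
3.0833 [ 4.33556298e-01  1.44155848e-01  1.84504552e+00 -1.44082415e-05
  1.15256489e+00  1.35070985e+00] [461.68079261 215.37494932 259.21785338] [ 3.14142036e+00  2.50535319e-05 -9.17147704e-01] [-0.24731541  0.38331697  0.12907558] [526.22019094 264.07754485 401.44708047] [ 2.82482197e+00  3.07668800e-04 -9.16751587e-01]
```

View pics/w1.png

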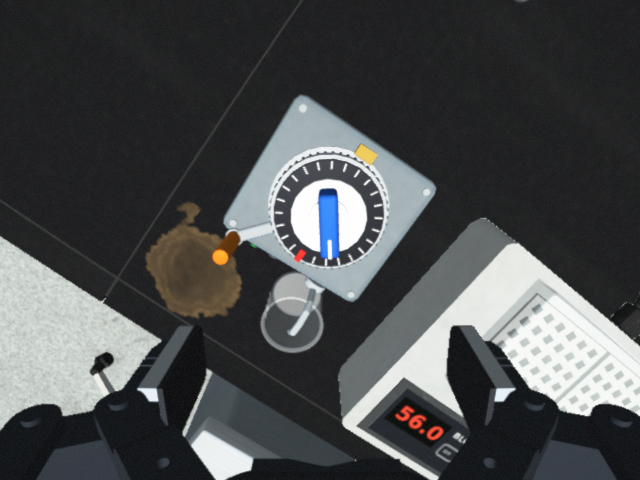

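```bash
cat > meas.py <<'E'
from h import *
def measure(f,cands=True):
    im=f['image'];hsv=cv2.cvtColor(im,cv2.COLOR_BGR2HSV)
    out={}
    def blob(m,roi=None):
        m=m.astype(np.uint8)*255
        n,l,s,c=cv2.connectedComponentsWithStats(m)
        return [(s[i,4],c[i],l==i) for i in np.argsort(-s[1:,4])+1] if n>1 else []
    H,S,V=cv2.split(hsv)
    for n,m,z in [('blue',(H>100)&(H<125)&(S>150)&(V>60),120.5),('bluetop',(H>100)&(H<125)&(S>120)&(V>180),120.5),('red',((H<5)|(H>175))&(S>170)&(V>120),84),('orange',(H>8)&(H<20)&(S>200)&(V>200),120)]:
        b=blob(m)[:2]
        for a,c,l in b:
            ys,xs=np.nonzero(l)
            Q=np.array([onz(f,x,y,z) for x,y in zip(xs,ys)])[:,:2]
            rect=cv2.minAreaRect(Q.astype(np.float32))
            w=np.linalg.eigh(np.cov(Q.T))[1][:,1]
            print(n,a,'px',c.round(1),'world',Q.mean(0).round(1),'rect',np.round(rect[1],1),np.round(rect[0],1),'axis deg',np.degrees(np.arctan2(w[1],w[0])).round(1))
E
python3 - <<'E'
from meas import *
import pickle
f=pickle.load(open("w1.pkl","rb")); measure(f)
c=cv2.resize(f['image'][130:290,200:400],None,fx=4,fy=4,interpolation=cv2.INTER_CUBIC)[:600];cv2.imwrite("pics/w1z.png",c)
E
```

```text
blue 1138 px [328.5 221.6] world [468.1 217.4] rect [49.  13.3] [466.9 216. ] axis deg -140.6
bluetop 1070 px [328.5 224.6] world [466.4 216.2] rect [43.8 12.9] [465.1 215.1] axis deg -140.5
red 154 px [416.3 421.2] world [359.5  31.4] rect [16.  12.8] [359.5  31.5] axis deg -173.1
red 142 px [404.7 413.2] world [359.9  46. ] rect [11.7 16.4] [359.6  45.6] axis deg -174.6
orange 156 px [219.8 257.2] world [400.9 262.6] rect [10.7  9.9] [401.1 262.6] axis deg 103.3
```

View pics/w1z.png

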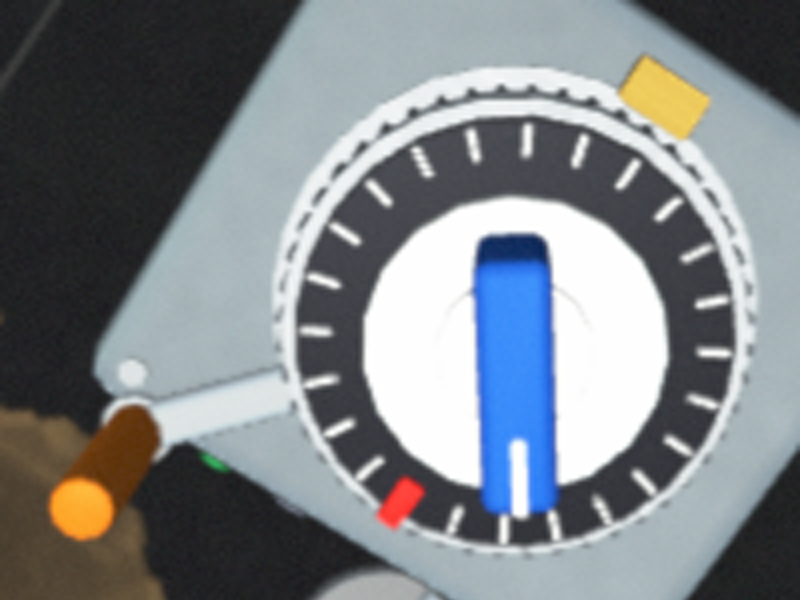

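Run:
```python
from meas import *
import pickle
f=pickle.load(open("w1.pkl","rb"))
P=lambda x,y,z: onz(f,200+(x+.5)/4-.5,130+(y+.5)/4-.5,z)
# skirt border points
sk=np.array([P(x,y,90.5)[:2] for x,y in [(363,350),(668,350),(515,195),(440,480),(600,480),(400,250),(630,250)]])
def circ(Q):
    A=np.c_[2*Q,np.ones(len(Q))];s=np.linalg.lstsq(A,(Q**2).sum(1),rcond=None)[0];return s[:2],np.sqrt(s[2]+s[:2]@s[:2])
print('skirt',circ(sk))
d=np.array([P(x,y,84)[:2] for x,y in [(298,332),(737,345),(515,117),(345,470),(690,470),(350,195),(675,190)]])
print('dial',circ(d)); c=circ(d)[0]
red=P(401,502,84); print('red',red,np.degrees(np.arctan2(*(red[:2]-c)[::-1])),np.linalg.norm(red[:2]-c))
a=P(520,512,120.5);b=P(512,265,120.5);print('bar ends',a,b,(a+b)/2,np.linalg.norm(a-b),np.degrees(np.arctan2(*(a-b)[:2][::-1])))
t=P(518,480,120.5);b2=P(512,265,120.5);print(np.degrees(np.arctan2(*(t-b2)[:2][::-1])))
pt=P(81,508,120);pb=P(135,415,76);print('post',pt,pb,pt[:2]-c,np.linalg.norm(pt[:2]-c))
for q in [(134,372),(643,82)]: print(P(*q,56))
```

```text
skirt (array([464.29978641, 214.17623987]), np.float64(29.260030973939514))
dial (array([464.7139375, 214.2382548]), np.float64(42.41355506360188))
red [425.12289674 212.76295922  84.        ] -177.865953575986 39.61851846945423
bar ends [447.97603087 200.96031001 120.5       ] [482.00218309 228.88315696 120.5       ] [464.98910698 214.92173348 120.5       ] 44.01663795288182 -140.62670504851474
-140.88023239505623
post [401.26404064 262.77255284 120.        ] [404.98018075 264.73446457  76.        ] [-63.44989686  48.53429804] 79.8840878860624
[405.28740201 270.18889831  56.        ]
[517.24548454 222.6553382   56.        ]
```

Wrist view: axis at about (464.5,214.3), bar at -140.7°, red mark at -177.9°. That gives about 0.65 rad clockwise, which the 15° ticks confirm. The post is 79.9 mm from the axis. I'll lower partway with narrower fingers and check again.

Request:
arm_command(targets=[[0.002, -0.001, 0.014, 0, 0, -0.032], [0, 0, 0.014, 0, 0, 0], [0, 0, 0.014, 0, 0, 0], [0, 0, 0.014, 0, 0, 0], [0, 0, 0.014, 0, 0, 0], [0, 0, 0.014, 0, 0, 0], [0, 0, 0.014, 0, 0, 0], [0, 0, 0.01, 0, 0, 0], [0, 0, 0, 0, 0, 0], [0, 0, 0, 0, 0, 0]], fingers=0.045, squeeze=30)

```text
clock: 3.92
eef_pos: [463.6, 214.3, 151.1]
tcp_rot: [3.141, 0.0, -0.883]
contact_force: [0.5, -0.5, -0.1]
opening: 0.528
```

Run:
```python
from meas import *
import pickle
from rig import r
f=r.grab_frame("wrist"); pickle.dump(f,open("w2.pkl","wb"));cv2.imwrite("pics/w2.png",f["image"])
s=r.sense();print(s['clock'],s['eef_pos'],s['tcp_rot'],s['contact_force'],s['opening'])
measure(f); print(proj(f,[s['eef_pos'],[464.6,214.3,120.5],[459.5,216,120.5]]))
```

```text
3.9667 [464.03917164 214.52730747 151.6785203 ] [-3.14135333e+00 -4.91123034e-05 -8.82914392e-01] [-0.43776758  0.37981467  0.02341165] 0.5261312284144573
blue 2867 px [325.5 282.2] world [469.4 218.5] rect [51.  13.4] [468.1 217.5] axis deg -140.6
bluetop 2459 px [325.4 289.1] world [466.8 216.5] rect [43.8 12.9] [465.3 215.2] axis deg -140.5
red 158 px [282.8 319.9] world [425.2 212.8] rect [ 5.3 10.4] [425.  212.9] axis deg 179.1
orange 361 px [159.3 330.9] world [401.3 262.7] rect [10.5 10.6] [401.4 262.8] axis deg 100.0
[[324.60565024 331.73941815]
 [326.04101708 296.07411928]
 [315.89242154 301.89094554]]
```

View pics/w2.png

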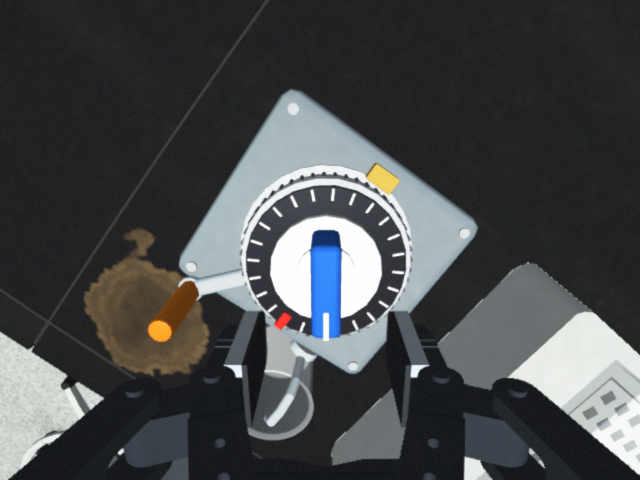

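Bar at column 325, midway between the fingers (about 243 and 406), and the angle agrees. Descending and pinching.

Request:
arm_command(targets=[[0, 0, 0.014, 0, 0, 0], [0, 0, 0.014, 0, 0, 0], [0, 0, 0.014, 0, 0, 0], [0, 0, 0.01, 0, 0, 0], [0, 0, 0.004, 0, 0, 0], [0, 0, 0, 0, 0, 0]])

```text
clock: 4.47
eef_pos: [463.6, 214.4, 95.0]
tcp_rot: [3.141, 0.0, -0.882]
contact_force: [-0.4, 0.3, 1.7]
opening: 0.529
```

Request:
arm_command(targets=[[0, 0, 0, 0, 0, 0], [0, 0, 0, 0, 0, 0], [0, 0, 0, 0, 0, 0], [0, 0, 0, 0, 0, 0], [0, 0, 0, 0, 0, 0], [0, 0, 0, 0, 0, 0]], fingers=0.0, squeeze=30)

```text
clock: 4.97
eef_pos: [464.2, 214.9, 96.2]
tcp_rot: [-3.14, 0.0, -0.882]
contact_force: [-3.7, 2.0, 6.7]
opening: 0.156
```

Request:
arm_command(targets=[[0, 0, 0, 0, 0, 0.05], [0, 0, 0, 0, 0, 0.05], [0, 0, 0, 0, 0, 0.05], [0, 0, 0, 0, 0, 0.05], [0, 0, 0, 0, 0, 0.05], [0, 0, 0, 0, 0, 0.05], [0, 0, 0, 0, 0, 0.05], [0, 0, 0, 0, 0, 0.05], [0, 0, 0, 0, 0, 0.05], [0, 0, 0, 0, 0, 0.05], [0, 0, 0, 0, 0, 0.05], [0, 0, 0, 0, 0, 0.05], [0, 0, 0, 0, 0, 0.05], [0, 0, 0, 0, 0, 0], [0, 0, 0, 0, 0, 0], [0, 0, 0, 0, 0, 0]])

```text
clock: 6.3
eef_pos: [464.3, 214.6, 96.2]
tcp_rot: [-3.14, 0.0, -1.532]
contact_force: [-1.0, -0.8, 6.5]
opening: 0.156
```

Run:
```python
from meas import *
from rig import r
f=r.grab_frame("wrist");cv2.imwrite("pics/w3.png",f["image"])
s=r.sense();print(s['clock'],s['eef_pos'],s['tcp_rot'],s['contact_force'],s['wrist_torque'],s['opening'])
```

```text
6.35 [464.28731044 214.58132308  96.14910442] [-3.14041489e+00  2.96565216e-04 -1.53200233e+00] [-1.07197246 -0.86901525  6.79963808] [-0.12352468  0.26334988 -0.01584644] 0.1588296874537344
```

View pics/w3.png

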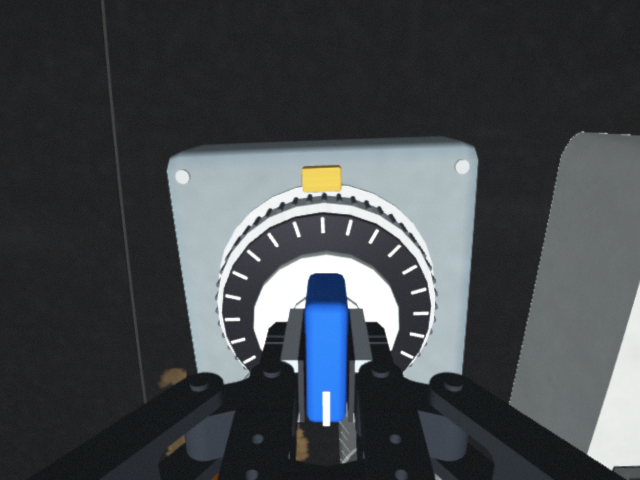

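The bar still sits between the pads and turned with them. Releasing and lifting to check.

Request:
arm_command(targets=[[0, 0, 0, 0, 0, 0], [0, 0, 0, 0, 0, 0], [0, 0, 0, 0, 0, 0], [0, 0, -0.01, 0, 0, 0], [0, 0, -0.02, 0, 0, 0], [0, 0, -0.03, 0, 0, 0], [0, 0, -0.03, 0, 0, 0], [0, 0, -0.03, 0, 0, 0], [0, 0, 0, 0, 0, 0], [0, 0, 0, 0, 0, 0]], fingers=0.045)

```text
clock: 7.18
eef_pos: [464.9, 214.9, 217.6]
tcp_rot: [-3.138, 0.002, -1.532]
contact_force: [0.2, 0.7, -0.1]
opening: 0.523
```

Run:
```python
from meas import *
from rig import r
import pickle
f=r.grab_frame("wrist");cv2.imwrite("pics/w4.png",f["image"]);pickle.dump(f,open("w4.pkl","wb"))
s=r.sense();print(s['clock'],s['eef_pos'],s['tcp_rot'],s['contact_force'],s['opening'])
measure(f)
```

```text
7.2333 [463.91776676 214.51011272 216.04519437] [-3.14020513e+00  5.63187145e-04 -1.53200916e+00] [-0.65340959 -1.21482103 -0.47800559] 0.527325540451657
blue 1530 px [327.  243.4] world [469.4 214.7] rect [49.3 13.4] [467.6 214.6] axis deg -177.5
bluetop 1429 px [326.5 247.1] world [467.1 214.9] rect [43.9 12.8] [465.5 214.9] axis deg -177.8
red 214 px [557.4 374. ] world [359.1  31.7] rect [16.5 12.2] [359.1  31.6] axis deg -173.6
red 211 px [585.4 374.3] world [359.3   8.9] rect [15.6 13.3] [359.   9.] axis deg -178.3
```

View pics/w4.png

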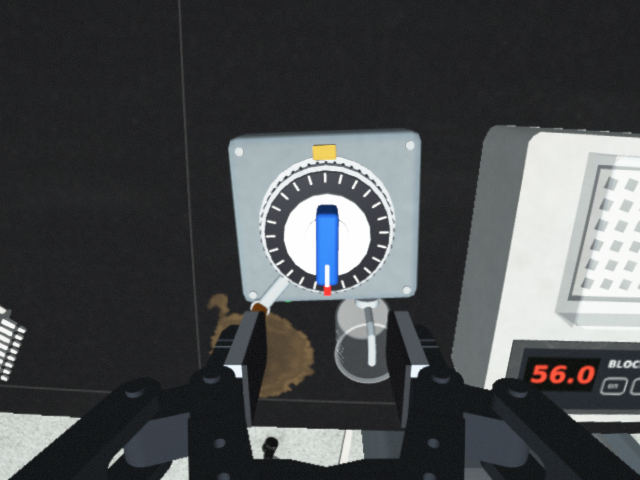

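Bar at -177.7°, red mark at -177.9°, so the pointer is on the mark at about (327,291). Next I'll turn the gripper so the jaws close tangentially on the post, then move above the post.

Request:
arm_command(targets=[[0, 0, 0, 0, 0, -0.1225], [0, 0, 0, 0, 0, -0.1225], [0, 0, 0, 0, 0, -0.1225], [0, 0, 0, 0, 0, -0.1225], [0, 0, 0, 0, 0, -0.1225], [0, 0, 0, 0, 0, -0.1225], [0, 0, 0, 0, 0, -0.1225], [0, 0, 0, 0, 0, -0.1225], [0, 0, 0, 0, 0, -0.1225], [0, 0, 0, 0, 0, -0.1225], [0, 0, 0, 0, 0, -0.1225], [0, 0, 0, 0, 0, -0.1225], [0, 0, 0, 0, 0, -0.1225], [0, 0, 0, 0, 0, -0.1225], [0, 0, 0, 0, 0, -0.1225], [0, 0, 0, 0, 0, -0.1225], [0, 0, 0, 0, 0, -0.1225], [0, 0, 0, 0, 0, -0.1225], [0, 0, 0, 0, 0, -0.1225], [0, 0, 0, 0, 0, -0.1225]])

```text
clock: 8.9
eef_pos: [462.8, 214.0, 213.8]
tcp_rot: [-3.14, 0.003, 0.924]
contact_force: [0.3, -0.6, -0.3]
opening: 0.526
```

Request:
arm_command(targets=[[0, -0.02, 0, 0, 0, 0], [0, -0.02, 0.01, 0, 0, 0], [0, -0.02, 0.02, 0, 0, 0], [0, -0.019, 0.02, 0, 0, 0], [0, 0, 0, 0, 0, 0], [0, 0, 0, 0, 0, 0]])

```text
clock: 9.4
eef_pos: [399.3, 261.9, 163.6]
tcp_rot: [-3.14, 0.004, 0.92]
contact_force: [0.4, 0.2, -0.8]
opening: 0.527
```

Run:
```python
from meas import *
from rig import r
import pickle
f=r.grab_frame("wrist");cv2.imwrite("pics/w5.png",f["image"]);pickle.dump(f,open("w5.pkl","wb"))
s=r.sense();print(s['clock'],s['qpos'],s['eef_pos'],s['tcp_rot'],s['contact_force'],s['opening'])
measure(f);print(proj(f,[s['eef_pos']]))
```

```text
9.45 [ 5.76380058e-01  2.09418073e-01  2.00184541e+00 -3.47777197e-04
  9.32204385e-01 -3.42568796e-01] [400.71394038 262.14171701 164.7036337 ] [-3.14122540e+00  1.85994868e-03  9.19156755e-01] [ 0.19233955 -0.67483718 -0.11050813] 0.525914189159311
blue 3117 px [329.8 405.6] world [457.  221.3] rect [57.5 23.8] [457.3 220.8] axis deg 171.5
bluetop 1546 px [330.6 418.9] world [464.  216.5] rect [45.7 13.6] [463.  216.3] axis deg -179.9
red 160 px [285.8 337.3] world [425.2 212.7] rect [11.6  5.8] [424.9 212.5] axis deg 176.4
red 153 px [ 26.3 402.9] world [361.5  44.8] rect [12.7 17. ] [361.3  44.2] axis deg 176.1
orange 26 px [328.2 274.2] world [396.7 265.8] rect [9.5 3. ] [397.  265.5] axis deg 54.6
[[327.05339448 331.89530274]]
```

View pics/w5.png

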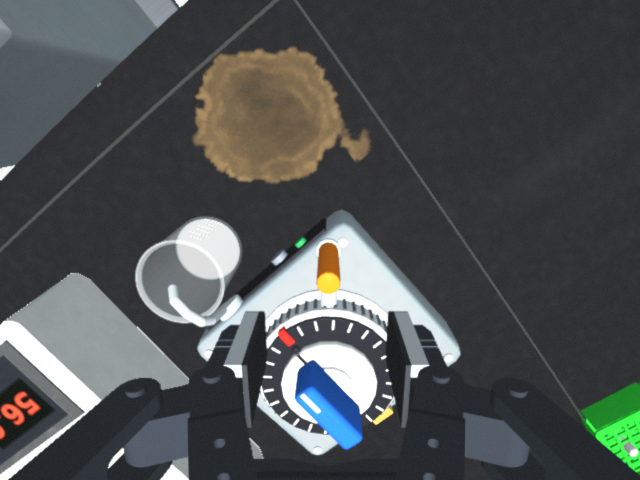

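The post top is at (328,282), midway between the fingers. Descending and pinching.

Request:
arm_command(targets=[[0, 0, 0.015, 0, 0, 0], [0, 0, 0.015, 0, 0, 0], [0, 0, 0.015, 0, 0, 0], [0, 0, 0.015, 0, 0, 0], [0, 0, 0.01, 0, 0, 0], [0, 0, 0.008, 0, 0, 0], [0, 0, 0, 0, 0, 0], [0, 0, 0, 0, 0, 0]])

```text
clock: 10.12
eef_pos: [401.4, 262.3, 87.5]
tcp_rot: [-3.142, 0.0, 0.918]
contact_force: [0.5, -0.8, -0.0]
opening: 0.527
```

Request:
arm_command(targets=[[0, 0, 0, 0, 0, 0], [0, 0, 0, 0, 0, 0], [0, 0, 0, 0, 0, 0], [0, 0, 0, 0, 0, 0], [0, 0, 0, 0, 0, 0], [0, 0, 0, 0, 0, 0], [0, 0, 0, 0, 0, 0]], fingers=0.0, squeeze=40)

```text
clock: 10.7
eef_pos: [401.4, 262.7, 88.0]
tcp_rot: [3.141, -0.001, 0.918]
contact_force: [-1.4, -1.1, 7.1]
opening: 0.124
```

Run:
```python
from rig import r
s=r.sense();print(s['clock'],s['eef_pos'],s['tcp_rot'],s['contact_force'],s['wrist_torque'],s['opening'])
```

```text
10.7 [401.40836917 262.73238706  88.00005513] [ 3.14118647e+00 -1.06046384e-03  9.18133207e-01] [-1.37998555 -1.14359244  7.12786257] [-0.10548925  0.16486223 -0.02134097] 0.12396472725272038
```

Request:
arm_command(targets=[[0.004, 0.0001, 0, 0, 0, 0.05], [0.004, 0.0001, 0, 0, 0, 0.05], [0.004, 0.0001, 0, 0, 0, 0.05], [0.004, 0.0001, 0, 0, 0, 0.05], [0.004, 0.0001, 0, 0, 0, 0.05], [0.004, 0.0001, 0, 0, 0, 0.05]])

```text
clock: 11.2
eef_pos: [418.6, 279.2, 88.0]
tcp_rot: [3.141, -0.001, 0.616]
contact_force: [-0.9, -2.9, 6.5]
opening: 0.126
```

```bash
cat > st.py <<'E'
from rig import r
import numpy as np
s=r.sense();p=s['eef_pos'];d=p[:2]-np.array([464.5,214.4]);R=np.linalg.norm(d);th=np.arctan2(d[1],d[0]);t=np.array([np.sin(th),-np.cos(th)]);rr=d/R
F=np.array(s['contact_force'])
print('t',s['clock'],'R %.1f'%R,'phi %.4f'%(np.radians(142.6)-th),'yaw',s['tcp_rot'][2].round(3),'z',p[2].round(1),'Ftan %.2f Frad %.2f Fz %.2f'%(-F[:2]@t,F[:2]@rr,F[2]),'Mz',s['wrist_torque'].round(2),'op %.3f'%s['opening'])
E
python3 st.py
```

```text
t 11.2 R 79.4 phi 0.3016 yaw 0.616 z 88.0 Ftan 2.42 Frad -1.78 Fz 6.46 Mz [-0.44  0.15 -0.01] op 0.126
```

Request:
arm_command(targets=[[0.004, 0.0001, 0, 0, 0, 0.05], [0.004, 0.0001, 0, 0, 0, 0.05]])

```text
clock: 11.37
eef_pos: [425.4, 283.4, 88.0]
tcp_rot: [3.141, -0.0, 0.516]
contact_force: [0.0, -3.8, 6.8]
opening: 0.129
```

```bash
python3 st.py
```

```text
t 11.3667 R 79.3 phi 0.4018 yaw 0.516 z 88.0 Ftan 1.86 Frad -3.29 Fz 6.83 Mz [-0.57  0.12 -0.04] op 0.129
```

Request:
arm_command(targets=[[0.004, 0.0001, 0, 0, 0, 0.05], [0.004, 0.0001, 0, 0, 0, 0.05]])

```text
clock: 11.53
eef_pos: [432.4, 286.9, 88.0]
tcp_rot: [3.141, -0.0, 0.416]
contact_force: [-0.3, -4.6, 7.8]
opening: 0.126
```

```bash
python3 st.py
```

```text
t 11.5333 R 79.3 phi 0.5014 yaw 0.416 z 88.0 Ftan 2.14 Frad -4.04 Fz 7.75 Mz [-0.57  0.14 -0.02] op 0.126
```

Request:
arm_command(targets=[[0.004, 0.0005, 0, 0, 0, 0.05], [0.004, 0.0003, 0, 0, 0, 0.05]])

```text
clock: 11.7
eef_pos: [440.1, 289.6, 88.0]
tcp_rot: [-3.141, -0.001, 0.315]
contact_force: [-3.0, -0.2, 6.8]
opening: 0.124
```

```bash
python3 st.py
```

```text
t 11.7 R 79.1 phi 0.6040 yaw 0.315 z 88.0 Ftan 2.91 Frad 0.69 Fz 6.84 Mz [-0.03  0.39 -0.03] op 0.124
```

Request:
arm_command(targets=[[0.004, 0.0003, 0, 0, 0, 0.05], [0.004, 0.0003, 0, 0, 0, 0.05]])

```text
clock: 11.87
eef_pos: [447.8, 291.6, 88.0]
tcp_rot: [-3.141, -0.0, 0.215]
contact_force: [-2.3, 1.0, 5.5]
opening: 0.125
```

```bash
python3 st.py
```

```text
t 11.8667 R 79.0 phi 0.7054 yaw 0.215 z 88.0 Ftan 2.06 Frad 1.46 Fz 5.46 Mz [ 0.24  0.49 -0.05] op 0.125
```

Request:
arm_command(targets=[[0.004, 0.0001, 0, 0, 0, 0.05], [0.004, 0.0001, 0, 0, 0, 0.05]])

```text
clock: 12.03
eef_pos: [455.7, 292.8, 88.0]
tcp_rot: [-3.141, -0.0, 0.115]
contact_force: [-2.1, 0.2, 6.7]
opening: 0.127
```

```bash
python3 st.py
```

```text
t 12.0333 R 78.9 phi 0.8061 yaw 0.115 z 88.0 Ftan 2.11 Frad 0.42 Fz 6.66 Mz [ 0.04  0.39 -0.1 ] op 0.127
```

Request:
arm_command(targets=[[0.004, 0.0001, 0, 0, 0, 0.05], [0.004, 0.0001, 0, 0, 0, 0.05]])

```text
clock: 12.2
eef_pos: [463.6, 293.3, 88.0]
tcp_rot: [-3.141, -0.0, 0.015]
contact_force: [-2.6, 0.8, 6.9]
opening: 0.126
```

```bash
python3 st.py
```

```text
t 12.2 R 78.9 phi 0.9071 yaw 0.015 z 88.0 Ftan 2.62 Frad 0.84 Fz 6.93 Mz [-0.06  0.4  -0.1 ] op 0.126
```

Still running freely at about 2 N. Continuing.

Request:
arm_command(targets=[[0.004, 0.0001, 0, 0, 0, 0.05], [0.004, 0.0001, 0, 0, 0, 0.05]])

```text
clock: 12.37
eef_pos: [471.5, 292.9, 88.0]
tcp_rot: [-3.141, 0.0, -0.085]
contact_force: [-2.6, -0.6, 7.9]
opening: 0.126
```

```bash
python3 st.py
```

```text
t 12.3667 R 78.8 phi 1.0074 yaw -0.085 z 88.0 Ftan 2.57 Frad -0.86 Fz 7.88 Mz [-0.06  0.36 -0.06] op 0.126
```

Request:
arm_command(targets=[[0.004, 0.0001, 0, 0, 0, 0.05], [0.004, 0.0001, 0, 0, 0, 0.05]])

```text
clock: 12.53
eef_pos: [479.4, 291.7, 88.0]
tcp_rot: [-3.141, 0.0, -0.185]
contact_force: [-3.6, -0.7, 7.9]
opening: 0.128
```

```bash
python3 st.py
```

```text
t 12.5333 R 78.7 phi 1.1085 yaw -0.185 z 88.0 Ftan 3.40 Frad -1.41 Fz 7.88 Mz [-0.21  0.52 -0.07] op 0.128
```

Request:
arm_command(targets=[[0.004, 0.0003, 0, 0, 0, 0.05]])

```text
clock: 12.62
eef_pos: [483.3, 290.8, 88.0]
tcp_rot: [-3.141, 0.0, -0.235]
contact_force: [-3.7, 0.5, 8.6]
opening: 0.128
```

```bash
python3 st.py
```

```text
t 12.6167 R 78.7 phi 1.1597 yaw -0.235 z 88.0 Ftan 3.68 Frad -0.34 Fz 8.57 Mz [-0.04  0.51 -0.14] op 0.128
```

Request:
arm_command(targets=[[0.004, 0.0003, 0, 0, 0, 0.05]])

```text
clock: 12.7
eef_pos: [487.2, 289.7, 88.0]
tcp_rot: [-3.141, 0.0, -0.285]
contact_force: [-2.5, 1.0, 6.5]
opening: 0.127
```

```bash
python3 st.py
```

```text
t 12.7 R 78.6 phi 1.2108 yaw -0.285 z 88.0 Ftan 2.66 Frad 0.27 Fz 6.54 Mz [ 0.06  0.55 -0.1 ] op 0.127
```

Request:
arm_command(targets=[[0.004, 0.0002, 0, 0, 0, 0.05]])

```text
clock: 12.78
eef_pos: [490.8, 288.4, 88.0]
tcp_rot: [-3.141, 0.0, -0.335]
contact_force: [-6.3, 2.2, 10.3]
opening: 0.125
```

```bash
python3 st.py
```

```text
t 12.7833 R 78.5 phi 1.2600 yaw -0.335 z 88.0 Ftan 6.71 Frad -0.05 Fz 10.30 Mz [ 0.27  1.04 -0.04] op 0.125
```

Request:
arm_command(targets=[[0.004, 0.0002, 0, 0, 0, 0.05]])

```text
clock: 12.87
eef_pos: [494.1, 287.1, 88.0]
tcp_rot: [-3.141, 0.001, -0.385]
contact_force: [-7.2, 3.0, 9.5]
opening: 0.128
```

```bash
python3 st.py
```

```text
t 12.8667 R 78.4 phi 1.3046 yaw -0.385 z 88.0 Ftan 7.85 Frad 0.06 Fz 9.51 Mz [ 0.53  1.11 -0.02] op 0.128
```

Bite felt at phi of about 1.24. Going in smaller steps.

Request:
arm_command(targets=[[0.0032, 0.0002, 0, 0, 0, 0.04], [0, 0, 0, 0, 0, 0]])

```text
clock: 13.03
eef_pos: [497.1, 285.7, 88.0]
tcp_rot: [-3.141, 0.001, -0.425]
contact_force: [-6.1, 3.0, 9.5]
opening: 0.126
```

```bash
python3 st.py
```

```text
t 13.0333 R 78.4 phi 1.3461 yaw -0.425 z 88.0 Ftan 6.74 Frad 0.19 Fz 9.54 Mz [ 0.39  0.94 -0.09] op 0.126
```

Request:
arm_command(targets=[[0.0024, 0.0001, 0, 0, 0, 0.03]])

```text
clock: 13.12
eef_pos: [498.5, 284.9, 88.0]
tcp_rot: [-3.141, 0.002, -0.452]
contact_force: [-8.1, 5.2, 10.1]
opening: 0.131
```

```bash
python3 st.py
```

```text
t 13.1167 R 78.3 phi 1.3677 yaw -0.452 z 88.0 Ftan 9.52 Frad 1.20 Fz 10.09 Mz [0.67 1.41 0.02] op 0.131
```

Request:
arm_command(targets=[[0.0024, 0.0001, 0, 0, 0, 0.03]])

```text
clock: 13.2
eef_pos: [500.5, 283.9, 88.0]
tcp_rot: [-3.141, 0.002, -0.484]
contact_force: [-10.2, 5.9, 10.0]
opening: 0.128
```

```bash
python3 st.py
```

```text
t 13.2 R 78.3 phi 1.3966 yaw -0.484 z 88.0 Ftan 11.80 Frad 0.55 Fz 9.99 Mz [0.82 1.37 0.02] op 0.128
```

Request:
arm_command(targets=[[0.0024, 0.0001, 0, 0, 0, 0.03]])

```text
clock: 13.28
eef_pos: [502.5, 282.8, 88.0]
tcp_rot: [-3.142, 0.003, -0.514]
contact_force: [-10.0, 6.7, 10.7]
opening: 0.126
```

```bash
python3 st.py
```

```text
t 13.2833 R 78.2 phi 1.4250 yaw -0.514 z 88.0 Ftan 12.01 Frad 1.00 Fz 10.75 Mz [0.96 1.55 0.02] op 0.126
```

Request:
arm_command(targets=[[0, 0, 0, 0, 0, 0], [0, 0, 0, 0, 0, 0], [0, 0, 0, 0, 0, 0]])

```text
clock: 13.53
eef_pos: [502.7, 282.7, 88.0]
tcp_rot: [-3.141, 0.002, -0.513]
contact_force: [-8.1, 4.3, 10.1]
opening: 0.124
```

```bash
python3 st.py; python3 st.py
```

```text
t 13.5333 R 78.3 phi 1.4282 yaw -0.513 z 88.0 Ftan 9.15 Frad -0.22 Fz 10.07 Mz [ 0.7   1.2  -0.06] op 0.124
t 13.5333 R 78.3 phi 1.4282 yaw -0.513 z 88.0 Ftan 9.15 Frad -0.22 Fz 10.07 Mz [ 0.7   1.2  -0.06] op 0.124
```

Held still it reads 9.2 N, consistent with 12 N while turning. Releasing and lifting clear.

Request:
arm_command(targets=[[0, 0, 0, 0, 0, 0], [0, 0, 0, 0, 0, 0], [0, 0, 0, 0, 0, 0], [0, 0, 0, 0, 0, 0], [0, 0, -0.01, 0, 0, 0], [0, 0, -0.02, 0, 0, 0], [0, 0, -0.03, 0, 0, 0], [0, 0, -0.03, 0, 0, 0], [0, 0, -0.03, 0, 0, 0], [0, 0, 0, 0, 0, 0], [0, 0, 0, 0, 0, 0]], fingers=0.045)

```text
clock: 14.45
eef_pos: [505.1, 282.3, 209.8]
tcp_rot: [-3.138, -0.002, -0.512]
contact_force: [0.1, -0.8, -0.7]
opening: 0.529
```

Run:
```python
from meas import *
from rig import r
import pickle
f=r.grab_frame("wrist");cv2.imwrite("pics/w6.png",f["image"])
s=r.sense();print(s['clock'],s['eef_pos'],s['tcp_rot'],s['contact_force'],s['opening'])
measure(f)
g=r.grab_frame("scene");cv2.imwrite("pics/scene6.png",np.hstack([cv2.resize(g['image'][260:400,180:360],None,fx=4,fy=4,interpolation=cv2.INTER_CUBIC)]))
```

```text
14.5 [504.11392094 281.76274201 208.12730221] [-3.14036448e+00 -8.17480580e-04 -5.12161507e-01] [-0.48473897 -0.22434966 -1.03979525] 0.5254055394364636
blue 2245 px [321.5 358.7] world [469.4 222.4] rect [50.1 25.1] [467.9 221.7] axis deg -171.3
blue 1169 px [625.  198.6] world [671.2 227.3] rect [26.2 19. ] [669.8 226.9] axis deg 86.7
bluetop 1152 px [322.7 367.3] world [466.9 216.6] rect [44.8 13.5] [465.5 216.4] axis deg -178.3
bluetop 705 px [629.8 201. ] world [673.2 224.5] rect [22.5 13.1] [672.2 224.7] axis deg 73.1
red 88 px [276.1 366.5] world [425.3 212.8] rect [ 5.9 10. ] [425.2 212.7] axis deg 175.3
orange 17 px [319.8 244.8] world [505.7 288.5] rect [1.6 7.1] [505.6 288.6] axis deg 119.0
orange 8 px [309.6 244.6] world [500.7 291.4] rect [3.4 0.8] [500.6 291.5] axis deg -167.2
```

View pics/w6.png

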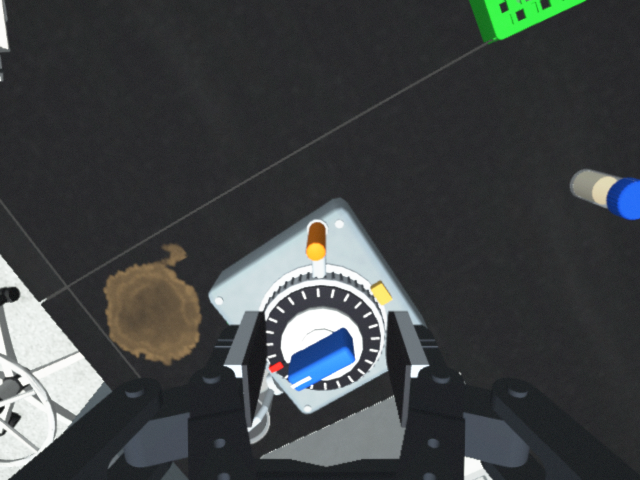

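View pics/scene6.png

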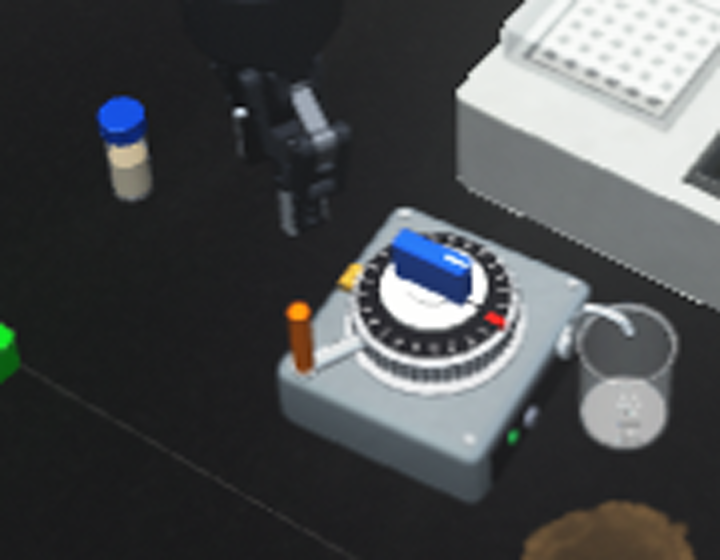

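Run:
```python
from meas import *
from rig import r
f=r.grab_frame("wrist");P=onz(f,316.5,250,120);d=P[:2]-np.array([464.6,214.3]);print(P,np.linalg.norm(d),np.radians(142.6)-np.arctan2(d[1],d[0]))
i=f['image'][230:265,300:335];cv2.imwrite("pics/p6.png",cv2.resize(i,None,fx=12,fy=12))
```

```text
[501.07515265 286.41652992 120.        ] 80.8160296509019 1.3863046946959496
```

View pics/p6.png

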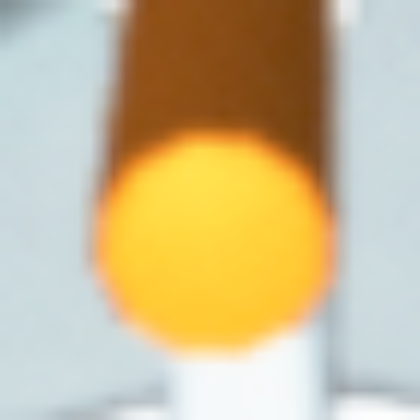

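Run:
```python
from rig import r
print(r.sense()['clock']); print(r.sign_off())
```

```text
14.6
the job is handed in; nothing more can be done
None
```

The knob is on its red mark and the lock ring is tight, and I handed the job in at 14.6 s. No verdict was reported.

- **Knob:** I pinched the blue bar and turned it 0.65 rad clockwise. After letting go it read -177.7° against the red mark's -177.9°. A last look after the ring work gave -178.3°, well inside the 7° allowed.
- **Lock ring:** I pinched the orange post and led it clockwise. It ran freely at about 2–3.5 N, with the bite felt near 1.24 rad. I took it to 1.43 rad, where it read 12.0 N while turning and 9.2 N held still. After release the post stood at about 1.39–1.40 rad, having eased back about 0.03 rad. That is about 0.25–0.4 mm of shoe travel by my estimate; the shoe itself is too small a movement to see.
- **Surroundings:** The beaker and specimen tube, the only two near the pump, looked unmoved. I didn't re-check the other four. The gripper was clear above everything, with contact force about zero.
- **Disagreement:** The two cameras placed the pump's axis about 5 mm apart. I used the wrist view, which the centred grasps bore out. On the ring's arc I only needed small inward corrections, up to 0.5 mm per step.

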